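# Test a freshly loaded emergency lantern

### The job

Load the reception desk's emergency lantern and test it: lay the blue battery pack flat and square in the pocket of the open lantern and let go of it, then put the orange bayonet lid on with its lugs down through the slots (handle bar in line with the white marks) and turn it clockwise only half way to the lock, so that the bar points at the yellow test marks. Finish holding the lid there by its bar against its return spring, never turned on to the red lock marks; leave the bottle, tape dispenser, pen pot and locker key alone.

Things in the scene. Friction and masses are not known exactly. Their poses are not given: they have to be found in the camera images.
- lantern: Orange round lantern, face down, fixed to the desk, open battery bay up: 140 mm diameter (154 at the black foot), rim 64 mm above the desk; black handle low on its +x side reaches 115 mm from the axis, top 37 mm up. Origin on its axis at desk level, z up. White marks on the rim at +x and -x: lid goes on in line with them; red marks 80 degrees clockwise seen from above: locked.
- pocket (a point): Centre of the floor of the black battery pocket inside the lantern, on the lantern's axis, 22 mm above the desk; axes as the lantern's. Pocket 60 mm along x by 44 mm along y, mouth 34 mm above the desk with a 4 mm chamfer all round.
- slot (a point): Top of one of the two bayonet slots in the grey lip inside the lantern's rim, 52 mm from the axis on its +x side (the other on -x), 64 mm above the desk. Slots 20 mm wide, reaching 61 mm from the axis. The lip is 6 mm thick (58 to 64 mm up), its opening 90 mm across.
- test_mark (a point): One of the two yellow test marks (edged black) on the lantern's rim, 65 mm from the axis, 64 mm up, 45 degrees clockwise (seen from above) from the lantern's +x side; the other is across the axis from it.
- ring (a joint): Sprung brass ring under the lip that the lid's lugs drop into and turn: 0 at rest (its two 20 mm gaps under the slots), grows clockwise from above; test about 0.75, lock clicks at 1.2, end stop 1.4 rad. Spring turns it back if let go: 0.036 N m at 0, 0.13 N m at 0.8 rad. 3 mm play each side of a lug: it lags the lid by 0.02 to 0.06 rad.
- lid: Orange bayonet lid, loose, on its skirt on the desk, about 0.14 kg. Disc 120 mm diameter, 16 to 24 mm above its origin; below it a hollow black skirt, 82 mm outside and 72 mm inside diameter. Origin on the axis at the skirt's foot, z up, half-turn symmetric. On the lantern the disc rests on the rim, origin 48 mm above the lantern's.
- lid_bar (a point): Centre of the lid's black handle bar (white line on top), on the axis 37 mm above the lid's origin. Bar 72 mm along the lid's x, 16 mm thick along y, 24 to 50 mm above the lid's origin, in line with the lugs.
- lid_lug (a point): Tip of one brass lug, 54 mm from the lid's axis on +x (the other on -x), 3.5 mm above the lid's origin. Lugs 14 mm wide, 7 mm high at the skirt's foot; under the lip they have 3 mm play in height.
- battery: Flat battery pack, loose on the desk, about 0.16 kg: blue block 56 mm along x, 40 along y, 16 thick; white grip rib on top, 40 mm along x, 12 thick along y, 16 to 32 mm above its origin. Origin: centre of underside, z up, half-turn symmetric. Seated in the pocket: x along the lantern's x, either way round, origin 22 mm above the lantern's.
- flask: Blue water bottle, 66 mm diameter, 200 mm tall, standing; origin under its centre. Leave alone.
- tape: Blue desk tape dispenser, 150 mm along its x, 62 mm wide, 104 mm tall; origin under its centre. Leave alone.
- pens: Dark pen pot with pens, 70 mm diameter, 160 mm tall; origin under its centre. Leave alone.
- key: Locker key with a red tag lying flat, 97 mm along its x, 26 mm wide, 9 mm thick; origin under the tag's centre. Leave alone.

How it is judged (in metres and radians):
On the way, in this order (a step that is already met when the one before it is completed fails the run):
1. the battery pack lies flat and square in the pocket, let go (z of battery in the frame of lantern below 0.0245 m and horizontal distance between battery and lantern below 0.004 m and angle between the x axis of battery and the x axis of lantern, either way round below 0.09 rad and angle between battery's own z axis and vertical below 0.06 rad and contact force between the fingers and battery below 0.1 N), for 0.2 s.
2. the lid is on, its lugs down through the slots, not yet turned (z of lid in the frame of lantern between 0.045 and 0.0515 m and horizontal distance between lid and lantern below 0.005 m and angle between lid's own z axis and vertical below 0.06 rad and angle between the x axis of lid and the x axis of lantern, either way round below 0.2 rad), for 0.1 s.
At the end, for the whole second after the job is handed in: Still gripping the lid (over 1 N). Lid on the lantern: level, within 5 mm of its axis, origin 45 to 51.5 mm up, still, turned 0.61 to 0.96 rad clockwise (ring 0.58 to 0.94). Battery seated: origin under 24.5 mm, within 4 mm of the axis and 0.09 rad of square (z of battery in the frame of lantern below 0.0245 m and horizontal distance between battery and lantern below 0.004 m and angle between the x axis of battery and the x axis of lantern, either way round below 0.09 rad and angle between each of battery, lid's own z axis and vertical below 0.06 rad and z of lid in the frame of lantern between 0.045 and 0.0515 m and horizontal distance between lid and lantern below 0.005 m and value of joint ring between 0.58 and 0.94 rad and angle between the x axis of lid and the x axis of lantern, either way round between 0.61 and 0.96 rad and angular speed of lid below 0.2 rad/s and contact force between the fingers and lid above 1 N); the arm keeps its last pose, push and grip.
It fails at once if the lid is turned on to the lock (ring past 1.2 rad) (value of joint ring above 1.2 rad).
It fails at once if the water bottle is moved more than 15 mm (distance of flask from where it was at the start of the episode above 0.015 m).
It fails at once if the tape dispenser is moved more than 15 mm (distance of tape from where it was at the start of the episode above 0.015 m).
It fails at once if the pen pot is moved more than 15 mm (distance of pens from where it was at the start of the episode above 0.015 m).
It fails at once if the locker key is moved more than 15 mm (distance of key from where it was at the start of the episode above 0.015 m).
It also fails if it takes over 67 s, if anything falls off the work surface, if the arm or the gripper's body presses on something with over 40 N, if the wrist force passes 120 N, or if a joint passes its speed limit or range.

### The arm

A 6-joint arm with a two-finger parallel gripper is mounted at the origin on the work surface. World frame = base frame: x ahead of the robot, y to its left, z up, the work surface at z = 0. Lengths are in mm, angles in degrees, forces in N, time in s.
With the tool pointing down it reaches from about 300 to 775 mm from the base axis. Payload 14.6 kg.
Tool frame: the origin (TCP) lies on the centre line of the jaws, within the pads' length; the fingertips stand 14 mm ahead of it and the grasp point (between the pads) lies 5 mm behind it; z points along the fingers, y is the line along which they close (so a half turn about z gives the same grasp; the last joint's range is limited). The gripper opens to 85 mm and grips with 20 to 120 N. Pads are 22 mm wide; open, the fingers measure 114 mm over their backs; the gripper's body (76 mm by 85 mm) begins 54 mm behind the grasp point. The pads swing forward as they close: fully open they stand 13 mm farther back than shut.
Start: joints at [67.174, 17.183, 87.147, -0, 75.671, -3.816], TCP at [179.157, 519.993, 245.281] pointing down, gripper open.
Joint ranges: [-173.82, 173.82], [-45.26, 126.66], [13.44, 144.39], [-59.66, 239.66], [0, 175.72], [-146.38, 146.38]. Speed limits (degrees/s): [127.2, 127.2, 147.25, 180, 180, 180].

### API

Orientations are given as [roll, pitch, yaw] about the fixed x, y, z axes, in that order (R = Rz(yaw) Ry(pitch) Rx(roll)).
In Python, from workcell import r, order, get_image gives the robot as it stands (r), with the cameras as plain functions and the job (order).
- The arm moves only by the tool advance, called after "Emit:" as name([rows], argument=value, ...), one row to a line, values as JSON. Schema: {"type":"object","properties":{"motion":{"type":"array","items":{"type":"array","items":{"type":"array","items":{"type":"number"},"minItems":6,"maxItems":6},"minItems":1,"maxItems":8},"minItems":1,"maxItems":1},"aperture":{"type":"number"},"grip_force":{"type":"number"},"only":{"type":"string"},"quiet":{"type":"boolean"},"lines":{"type":"string"}},"required":["motion"],"additionalProperties":false}. motion is a list that holds a single list of rows (three levels of brackets), with 1 to 8 rows, each of 6 numbers: dx, dy, dz in units of 50 mm, then a rotation vector rx, ry, rz in units of 5 degrees; each row shifts and turns the commanded pose from where the row before left it, along the tool's axes as they then stand; what a row does not reach is not made up. A row lasts 1/12 s, in which the tool goes at most 41.7 mm and 7.16 degrees, less where a joint would pass 70% of its speed; a pose out of reach is approached as far as the arm can. aperture is the finger opening in mm, set as the call begins (left out keeps the last). The fingers move at their own pace and stop on an object; grip_force is the grip in N (left out, the last holds). Time passes only in rows, so rows that do not move let the fingers close. The tool returns the time, the measured TCP pose, the force, the opening and the grip force at its end. only (a regular expression) keeps the lines of the reply that match it, lines (a string "A,B") keeps lines A to B, and quiet returns only ok. Input that does not fit is refused with a message, and nothing moves.
- r.sense(): the state, without advancing time (a new reading comes with each control period).
- get_image(name): name is "side" or "top" or "wrist"; returns a dict with "image" (480x640x3 uint8, red, green, blue), "fx", "fy", "cx", "cy" (pixels), "R" (3x3) and "t" (3): a world point X has camera coordinates R X + t. Camera axes: x right, y down, z forward; pixel columns grow to the right and rows downward; lengths in mm; the calibration is good to about 2 mm. A picture is of the moment at which its call begins. There is no depth.
- order.hand_in(): hands the job in; it is judged then, once.
The state is a dict: "time": time; "joint_positions": joint angles; "qvel": joint speeds; "effort": joint torques, N m; "eef_pos": TCP position; "tcp_rot": TCP orientation; "contact_force": force on the tool from outside, world axes, zero at the start; "wrist_torque": the same for the moment, N m; "grip_width": finger opening in mm; "grip_force": force on a finger pad.
Only numpy, scipy, OpenCV 4.12 (cv2) and the standard library are available. Lean on these libraries where they do the work, as an engineer would, in place of code of your own. Each camera call takes 0.05 s, during which the arm holds its last target. There are 200 camera calls.

## Working session

There is one attempt and no reset: what is moved stays moved. The work goes in short steps, Python scripts to look and compute and a tool call to move; the robot and the scene stay as the last step left them, time stands still between calls to the robot, and variables do not carry over. Pictures are saved under pics/ and viewed, at most 10 in all, crops included, and the job is handed in when it is done.

```bash
ls; mkdir -p pics; cat > h.py <<'E'
import numpy as np, cv2
from workcell import r, order, get_image
def grab(n,f=None):
    d=get_image(n); 
    if f: cv2.imwrite('pics/'+f,cv2.cvtColor(d['image'],cv2.COLOR_RGB2BGR))
    np.savez('/tmp/%s.npz'%n,**d); return d
def ray(d,u,v):
    R=np.array(d['R']);t=np.array(d['t']); c=-R.T@t
    w=R.T@np.array([(u-d['cx'])/d['fx'],(v-d['cy'])/d['fy'],1]); return c,w/np.linalg.norm(w)
def plane(d,u,v,z):
    c,w=ray(d,u,v); return c+w*(z-c[2])/w[2]
def proj(d,X):
    p=np.array(d['R'])@np.array(X,float)+np.array(d['t']); return d['fx']*p[0]/p[2]+d['cx'],d['fy']*p[1]/p[2]+d['cy']
def tri(*dus):
    A=np.zeros((3,3));b=np.zeros(3)
    for d,u,v in dus:
        c,w=ray(d,u,v);P=np.eye(3)-np.outer(w,w);A+=P;b+=P@c
    X=np.linalg.solve(A,b); return X,[np.round(np.array(proj(d,X))-[u,v],1) for d,u,v in dus]
E
python3 - <<'E'
from h import *
import numpy as np
for n in ['top','side','wrist']:
    d=grab(n,n+'0.png'); print(n,d['fx'],np.round(-np.array(d['R']).T@d['t']),np.round(d['R'],2).tolist())
print(r.sense())
E
```

```text
pics
workcell.py
top 591.2664200986096 [ 472.   27. 1300.] [[0.02, -1.0, 0.01], [-1.0, -0.02, -0.08], [0.08, -0.01, -1.0]]
side 478.4442934998564 [496. 688. 708.] [[-0.99, -0.11, -0.01], [-0.07, 0.7, -0.71], [0.09, -0.7, -0.71]]
wrist 338.84414760653465 [ 99. 548. 373.] [[0.33, 0.95, -0.0], [0.89, -0.31, 0.33], [0.31, -0.11, -0.95]]
{'time': 0.15, 'joint_positions': array([ 6.71725334e+01,  1.72104256e+01,  8.71693189e+01, -4.93974982e-04,
        7.56692685e+01, -3.81598005e+00]), 'qvel': array([-0.04562096, -0.06807178, -0.14738878, -0.01576776, -0.09103763,
        0.00917902]), 'effort': array([-2.17904642e-03, -5.43672144e+01, -3.61884677e+01, -1.49515267e-04,
        3.21582826e-03,  3.93432197e-05]), 'eef_pos': array([179.11680073, 519.86615573, 244.85220392]), 'tcp_rot': array([-1.79951064e+02, -2.78448701e-03,  1.60988635e+02]), 'contact_force': array([-0.15501625,  0.35635422, -0.93779196]), 'wrist_torque': array([ 0.00217192, -0.02858265,  0.03443502]), 'grip_force': 0.0, 'grip_width': 85.45369453116344}
```

View pics/top0.png

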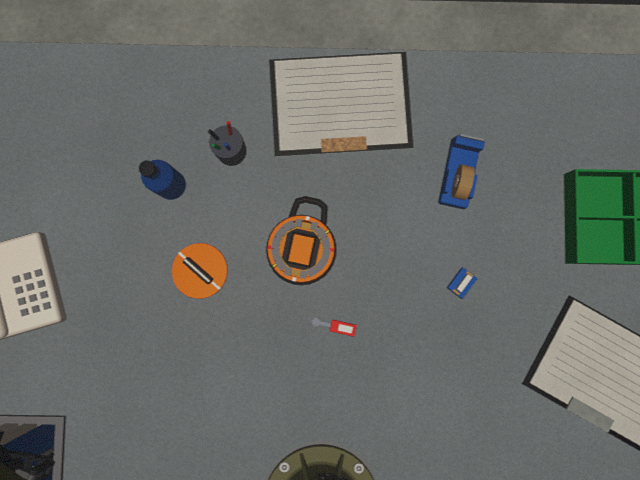

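View pics/side0.png

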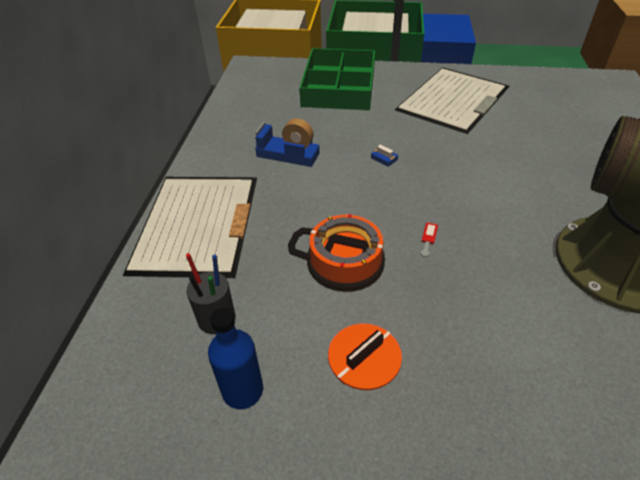

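The top view shows the lantern at (301,249) with its handle up, the lid at (200,270) with a diagonal bar, and the battery at (462,283). The key is at (335,327), below the lantern. The side view has the lantern rim at (346,240), the lid at (365,355) and the battery at (385,154). I'll get coarse positions first, then refine them with the wrist camera.

```bash
cat >> h.py <<'E'
def hsv(d): return cv2.cvtColor(np.asarray(d['image']),cv2.COLOR_RGB2HSV)
def blobs(m,box=None,amin=8):
    m=m.astype(np.uint8)
    if box: k=np.zeros_like(m);k[box[1]:box[3],box[0]:box[2]]=1;m=m*k
    n,l,s,c=cv2.connectedComponentsWithStats(m)
    out=[]
    for i in range(1,n):
        if s[i,4]>=amin:
            cs,_=cv2.findContours((l==i).astype(np.uint8),cv2.RETR_EXTERNAL,cv2.CHAIN_APPROX_NONE)
            out.append((int(s[i,4]),c[i],cs[0][:,0,:].astype(float)))
    return sorted(out,key=lambda b:-b[0])
def blue(h): return (h[...,0]>100)&(h[...,0]<130)&(h[...,1]>120)&(h[...,2]>50)
def white(h): return (h[...,1]<60)&(h[...,2]>165)
def orange(h): return (h[...,0]<16)&(h[...,1]>150)&(h[...,2]>120)
def load(n): return dict(np.load('/tmp/%s.npz'%n))
E
python3 - <<'E'
from h import *
t=load('top');s=load('side')
ht,hs=hsv(t),hsv(s)
# battery: white rib centroid
bt=blobs(white(ht),(440,260,485,300))[0];bs=blobs(white(hs),(365,140,405,170))[0]
print('rib',bt[:2],bs[:2],tri((t,*bt[1]),(s,*bs[1])))
P=np.array([plane(t,u,v,32)[:2] for u,v in bt[2]]);print(cv2.minAreaRect(P.astype(np.float32)))
b=blobs(white(ht),(165,235,235,300)); c=blobs(white(hs),(325,320,410,390))
for x in b: print('lid top',x[:2])
for x in c: print('lid side',x[:2])
# lid disc
for d,h,box in((t,ht,(165,235,235,305)),(s,hs,(320,310,410,395))):
    o=blobs(orange(h),box)[0];P=np.array([plane(d,u,v,24)[:2] for u,v in cv2.convexHull(o[2].astype(np.float32))[:,0]],np.float32)
    print('lid disc',cv2.minEnclosingCircle(P), cv2.fitEllipse(P))
for d,h,box in((t,ht,(260,205,345,290)),(s,hs,(300,205,390,295))):
    o=blobs(orange(h),box); print([x[:2] for x in o])
E
```

```text
rib (85, array([464.25882353, 282.67058824])) (51, array([385.11764706, 148.31372549])) (array([ 473.38909531, -299.56567535,   32.46964593]), [array([ 0. , -0.2]), array([0.2, 0. ])])
((473.0218811035156, -299.6314392089844), (9.873885154724121, 37.955230712890625), 54.614253997802734)
lid top (47, array([196.59574468, 270.06382979]))
lid top (20, array([215.4 , 285.05]))
lid top (19, array([181.57894737, 254.84210526]))
lid side (96, array([364.47916667, 345.05208333]))
lid side (20, array([342.5, 372.7]))
lid side (12, array([386.41666667, 334.        ]))
lid disc ((495.1234130859375, 264.8118896484375), 58.6465950012207) ((498.384521484375, 262.538818359375), (93.4314193725586, 113.9224624633789), 145.63232421875)
lid disc ((490.83050537109375, 271.1821594238281), 60.398921966552734) ((491.23956298828125, 271.1318359375), (118.8641586303711, 120.59280395507812), 5.618171691894531)
[(577, array([300.87521664, 249.21490468])), (341, array([312.1085044 , 265.69501466])), (326, array([288.85276074, 231.39877301])), (72, array([282.51388889, 244.95833333])), (69, array([319.10144928, 252.28985507])), (19, array([304.94736842, 229.21052632])), (10, array([295.5, 268.4]))]
[(410, array([329.2804878 , 251.65365854])), (327, array([344.89908257, 250.63914373])), (217, array([363.77419355, 224.88940092])), (138, array([350.86956522, 234.65942029])), (107, array([373.28971963, 255.18691589])), (25, array([325.08, 241.96]))]
```

The rows are not in the units I measure in: shifts go in units of 50 mm and turns go in units of 5 degrees. I convert before sending: -31 mm is -0.62, -24 mm is -0.48.

Emit:
advance([
  [[-0.62, -0.48, 0, 0, 0, 0], [-0.62, -0.48, 0, 0, 0, 0], [-0.62, -0.48, 0, 0, 0, 0], [-0.62, -0.48, 0, 0, 0, 0], [-0.62, -0.48, 0, 0, 0, 0], [-0.62, -0.48, 0, 0, 0, 0], [-0.62, -0.48, 0, 0, 0, 0], [-0.62, -0.48, 0, 0, 0, 0]],
], aperture=85)

```text
time: 0.82
eef_pos: [351.6, 255.9, 245.3]
tcp_rot: [180.0, 0.0, 161.0]
contact_force: [0.7, 0.1, -0.2]
grip_width: 85.0
grip_force: 0.0
```

Emit:
advance([
  [[-0.62, -0.48, 0, 0, 0, 0], [-0.62, -0.48, 0, 0, 0, 0], [-0.62, -0.48, 0, 0, 0, 0], [-0.62, -0.48, 0, 0, 0, 0], [-0.62, -0.48, 0, 0, 0, 0], [-0.4, -0.3, 0, 0, 0, 0], [0, 0, 0, 0, 0, 0], [0, 0, 0, 0, 0, 0]],
])

```text
time: 1.48
eef_pos: [472.7, 72.2, 244.8]
tcp_rot: [-180.0, -0.1, 160.9]
contact_force: [-0.3, -0.1, -0.2]
grip_width: 85.1
grip_force: 0.0
```

```bash
python3 - <<'E'
from h import *
d=grab('wrist','w1.png');np.savez('/tmp/wl1.npz',**d)
t=load('top');print(plane(t,301,249.2,64),plane(t,300.9,249.2,24))
E
```

```text
[536.43662697  50.77825367  64.        ] [538.53004177  51.76440855  24.        ]
```

View pics/w1.png

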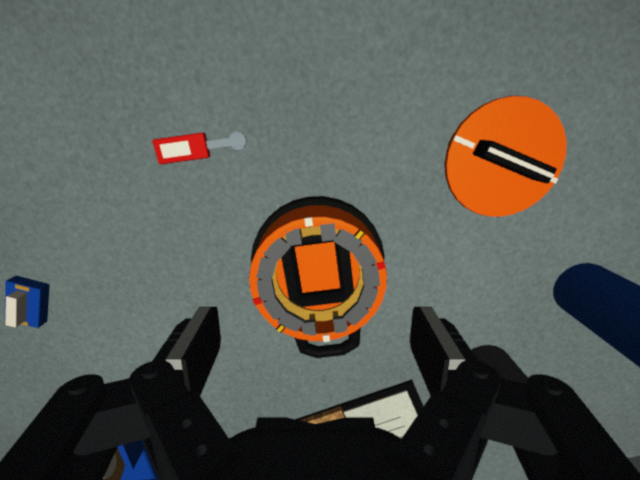

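The wrist view shows the lantern's white marks at (308,222) and (326,338), the latter on the handle side. The red marks are at (381,265) and (257,300), the yellow at (360,234) and (281,328). The lid bar is at (515,160) and the battery is at the left edge.

```bash
cat > lan.py <<'E'
from h import *
def lant(d,box,lab,z=64):
    h=hsv(d); w=blobs((h[...,1]<70)&(h[...,2]>190),box,4)
    y=blobs((h[...,0]>20)&(h[...,0]<34)&(h[...,1]>150)&(h[...,2]>170),box,4)
    rd=blobs(((h[...,0]<4)|(h[...,0]>174))&(h[...,1]>190)&(h[...,2]>140),box,4)
    for n,bb in(('w',w),('y',y),('r',rd)):
        for b in bb[:5]: print(lab,n,b[0],np.round(b[1],1),np.round(plane(d,*b[1],z),1))
if __name__=='__main__':
    d=dict(np.load('/tmp/wl1.npz'));lant(d,(235,195,400,350),'W')
    h=hsv(d);b=blobs(white(h),(440,90,575,220),10)
    for x in b: print('lid',x[0],x[1],plane(d,*x[1],24),plane(d,*x[1],50))
    t=load('top');s=load('side');lant(t,(260,205,345,290),'T');lant(s,(300,205,390,295),'S')
E
python3 lan.py
```

```text
W w 51 [308.  221.6] [475.   64.9  64. ]
W w 38 [325.8 338. ] [603.6  39.4  64. ]
W y 299 [340.2 304.7] [570.1  66.4  64. ]
W y 225 [292.  304.9] [553.9  19.2  64. ]
W y 30 [314.5 230.4] [485.3  67.8  64. ]
W y 30 [359.  234.5] [503.2 106.8  64. ]
W y 17 [280.1 328.4] [576.2  -2.6  64. ]
W r 41 [380.7 265.1] [540.9 117.9  64. ]
W r 38 [256.8 300.6] [537.3 -13.3  64. ]
lid 331 [523.11178248 163.49848943] [499.59848246 286.4578273   24.        ] [491.6748195  272.60030392  50.        ]
lid 88 [463.34090909 141.17045455] [458.13597171 233.53455022  24.        ] [453.29835835 223.61609987  50.        ]
T w 11 [293.7 278.8] [474.4  64.6  64. ]
T w 9 [307. 218.] [602.3  39.5  64. ]
T r 9 [269. 247.] [539.8 117.8  64. ]
T r 5 [331.8 249.4] [537.2 -13.7  64. ]
S w 6 [313.  231.5] [605.2  37.7  64. ]
S w 5 [379.4 245.8] [476.9  63.1  64. ]
S r 10 [341.8 264.3] [542.4 116.1  64. ]
S r 4 [349.5 215.5] [538.9 -14.7  64. ]
```

To row units: -35 mm is -0.7, -34 mm is -0.68, 5 degrees is 1.

Emit:
advance([
  [[0.36, -0.7, 0, 0, 0, 0], [0.36, -0.7, 0, 0, 0, 0], [0.36, -0.7, 0, 0, 0, 0], [0.36, -0.7, 0, 0, 0, 0], [0.36, -0.7, 0, 0, 0, 0], [0.36, -0.7, 0, 0, 0, 0], [0.2, -0.68, 0, 0, 0, 1], [0.2, -0.68, 0, 0, 0, 1]],
])

```text
time: 2.2
eef_pos: [257.3, -146.1, 245.5]
tcp_rot: [-180.0, 0.1, 150.9]
contact_force: [1.8, -0.7, 0.3]
grip_width: 84.9
grip_force: 0.0
```

Emit:
advance([
  [[0.2, -0.72, 0, 0, 0, 1.28], [0, -0.6, 0, 0, 0, 0], [0, -0.6, 0, 0, 0, 0], [0, 0, 0, 0, 0, 0], [0, 0, 0, 0, 0, 0]],
])

```text
time: 2.62
eef_pos: [197.2, -221.7, 245.2]
tcp_rot: [180.0, 0.0, 144.5]
contact_force: [0.5, 0.0, -1.3]
grip_width: 85.3
grip_force: 0.0
```

```bash
python3 - <<'E'
from h import *
d=grab('wrist','w2.png');np.savez('/tmp/wb1.npz',**d)
E
```

```text
(no output)
```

View pics/w2.png

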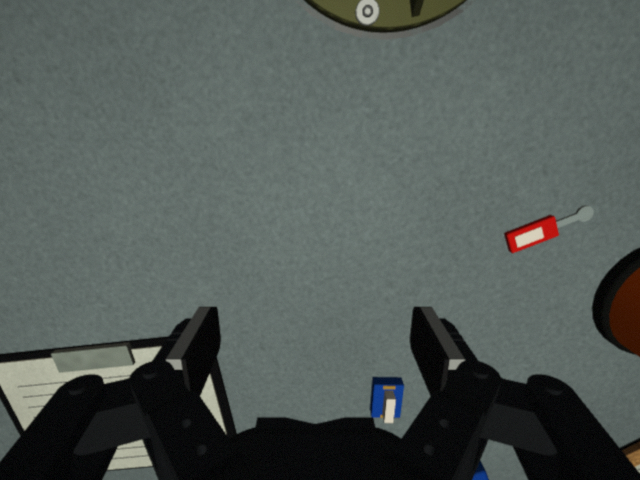

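I had the x sign wrong, so the tool stopped short of the battery, which appears at (388,398). The lantern measures the same from all three views: centre about (539,52), rim at 64, yaw about -11.3°. Moving on to the battery.

Emit:
advance([
  [[-0.68, 0.24, 0, 0, 0, 0], [-0.68, 0.24, 0, 0, 0, 0], [-0.68, 0.24, 0, 0, 0, 0], [-0.68, 0.24, 0, 0, 0, 0], [-0.68, 0.24, 0, 0, 0, 0], [-0.68, 0.24, 0, 0, 0, 0], [-0.68, 0.24, 0, 0, 0, 0], [-0.64, 0.26, 0, 0, 0, 0]],
])

```text
time: 3.33
eef_pos: [477.0, -296.7, 244.9]
tcp_rot: [180.0, -0.0, 144.8]
contact_force: [-0.9, -0.6, 0.8]
grip_width: 85.0
grip_force: 0.0
```

Emit:
advance([
  [[0, 0, 0.8, 0, 0, 0], [0, 0, 0.2, 0, 0, 0], [0, 0, 0, 0, 0, 0], [0, 0, 0, 0, 0, 0]],
])

```text
time: 3.67
eef_pos: [473.9, -297.7, 195.8]
tcp_rot: [180.0, -0.1, 144.7]
contact_force: [-0.5, 0.5, -0.2]
grip_width: 85.0
grip_force: 0.0
```

```bash
python3 - <<'E'
from h import *
d=grab('wrist','w3.png');np.savez('/tmp/wb2.npz',**d)
d1=dict(np.load('/tmp/wb1.npz')); R=[]
for k,(dd,box) in enumerate(((d1,(365,370,410,430)),(d,(200,100,440,420)))):
    h=hsv(dd)
    for b in blobs(blue(h),box,50)[:2]:print(k,'blue',b[0],b[1])
    w=blobs(white(h),box,20)
    for b in w[:3]:
        P=np.array([plane(dd,u,v,32)[:2] for u,v in b[2]],np.float32)
        print(k,'w',b[0],b[1],plane(dd,*b[1],32),cv2.minAreaRect(P))
    R.append((dd,*w[0][1]))
print(tri(*R)); print(r.sense()['eef_pos'],r.sense()['tcp_rot'])
E
```

```text
0 blue 643 [385.7496112  398.80715397]
0 w 196 [389.41326531 410.62755102] [ 471.25904248 -299.12511265   32.        ] ((471.32403564453125, -299.17608642578125), (10.720539093017578, 38.219825744628906), 53.31377410888672)
1 blue 1663 [312.53096813 214.2387252 ]
1 blue 771 [414.05317769 371.99870298]
1 w 530 [312.3754717  221.71698113] [ 472.4037657  -299.04419796   32.        ] ((472.6707763671875, -298.9956970214844), (11.820821762084961, 38.27314376831055), 54.1319694519043)
(array([ 472.68461466, -299.46266367,   30.60379626]), [array([ 0.1, -0.1]), array([-0.2,  0.1])])
[ 474.05137506 -298.30324918  196.82504729] [1.79999181e+02 5.48663418e-02 1.44645428e+02]
```

View pics/w3.png

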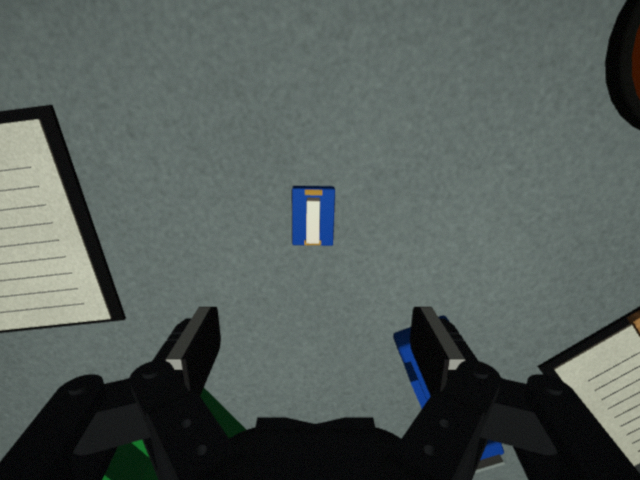

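The battery is at (313,215) with the rib lined up with the tool. The rib centre is (472.6,-299.2), its top at about 31, and its axis at 144.2°. Descending to grip it.

Emit:
advance([
  [[0.012, -0.032, 0.7, 0, 0, 0.1], [0, 0, 0.7, 0, 0, 0], [0, 0, 0.7, 0, 0, 0], [0, 0, 0.5, 0, 0, 0], [0, 0, 0.34, 0, 0, 0], [0, 0, 0.2, 0, 0, 0], [0, 0, 0.13, 0, 0, 0], [0, 0, 0, 0, 0, 0]],
], aperture=40)

```text
time: 4.38
eef_pos: [472.6, -300.2, 32.3]
tcp_rot: [-180.0, 0.0, 144.1]
contact_force: [1.0, -0.0, -0.9]
grip_width: 39.9
grip_force: 0.0
```

Emit:
advance([
  [[0, 0, 0, 0, 0, 0], [0, 0, 0, 0, 0, 0], [0, 0, 0, 0, 0, 0], [0, 0, 0, 0, 0, 0], [0, 0, 0, 0, 0, 0], [0, 0, 0, 0, 0, 0], [0, 0, 0, 0, 0, 0], [0, 0, 0, 0, 0, 0]],
], aperture=0, grip_force=40)

```text
time: 5.05
eef_pos: [473.1, -300.6, 33.3]
tcp_rot: [-180.0, 0.1, 144.1]
contact_force: [-1.9, 0.9, 7.4]
grip_width: 11.4
grip_force: 39.8
```

Emit:
advance([
  [[0, 0, -0.2, 0, 0, 0], [0, 0, -0.6, 0, 0, -1], [0, 0, -0.6, 0, 0, -1.2], [0, 0, -0.6, 0, 0, -1.4], [0, 0, -0.4, 0, 0, -1.32], [0, 0, 0, 0, 0, 0], [0, 0, 0, 0, 0, 0]],
])

```text
time: 5.63
eef_pos: [472.6, -300.2, 153.0]
tcp_rot: [-179.9, 0.1, 168.6]
contact_force: [-0.1, -0.1, -3.0]
grip_width: 11.4
grip_force: 39.3
```

Emit:
advance([
  [[0.01, 0.74, 0, 0, 0, 0], [0.01, 0.74, 0, 0, 0, 0], [0.01, 0.74, 0, 0, 0, 0], [0.01, 0.74, 0, 0, 0, 0], [0.01, 0.74, 0, 0, 0, 0], [0.01, 0.74, 0, 0, 0, 0], [0.01, 0.74, 0, 0, 0, 0], [0.01, 0.74, 0, 0, 0, 0]],
])

```text
time: 6.3
eef_pos: [525.8, -7.2, 150.4]
tcp_rot: [-180.0, -0.1, 168.5]
contact_force: [0.5, -0.9, -1.4]
grip_width: 11.3
grip_force: 39.4
```

Emit:
advance([
  [[0, 0.6, 0, 0, 0, 0], [0, 0.64, 0, 0, 0, 0], [0, 0, 0, 0, 0, 0], [0, 0, 0, 0, 0, 0], [0, 0, 0, 0, 0, 0], [0, 0, 0, 0, 0, 0]],
])

```text
time: 6.8
eef_pos: [538.3, 50.9, 151.1]
tcp_rot: [-180.0, -0.1, 168.6]
contact_force: [-0.5, 0.3, -2.1]
grip_width: 10.8
grip_force: 39.5
```

```bash
python3 - <<'E'
from h import *
d=grab('wrist','w4.png');np.savez('/tmp/wl2.npz',**d)
grab('top');s=grab('side','s4.png')
from lan import lant
lant(d,(150,100,500,420),'W')
h=hsv(d)
for b in blobs(white(h),(240,150,400,480),30):
    print('rib',b[0],b[1],cv2.minAreaRect(b[2].astype(np.float32)))
for b in blobs(blue(h),(200,150,440,480),80):
    print('blue',b[0],b[1],cv2.minAreaRect(b[2].astype(np.float32)))
print(r.sense()['eef_pos'],r.sense()['tcp_rot'],r.sense()['contact_force'])
E
```

```text
W w 1822 [314.8 319.6] [589.6  40.7  64. ]
W w 144 [316.  155.9] [475.1  64.8  64. ]
W y 417 [371.8 266.2] [555.8  87.9  64. ]
W y 336 [260.4 265.4] [539.8  12.5  64. ]
W y 206 [314.5 258.3] [542.1  50.2  64. ]
W y 77 [389.4 186.8] [503.3 106.9  64. ]
W y 68 [321.8 175.9] [487.9  65.9  64. ]
W r 100 [412.9 238.4] [541.1 117.9  64. ]
W r 92 [223.5 269.3] [537.6 -13.3  64. ]
rib 1913 [314.57605855 319.84526921] ((315.0, 320.5), (77.0, 26.0), 90.0)
rib 138 [315.93478261 155.7826087 ] ((316.0, 156.0), (12.0, 10.0), 90.0)
blue 3383 [315.13272244 267.91457286] ((314.5, 273.0), (62.0, 85.0), 90.0)
[538.61145256  50.90243398 151.64501991] [-1.79994023e+02 -1.46830195e-02  1.68587220e+02] [ 0.32338397 -0.23324644 -1.81587125]
```

View pics/w4.png

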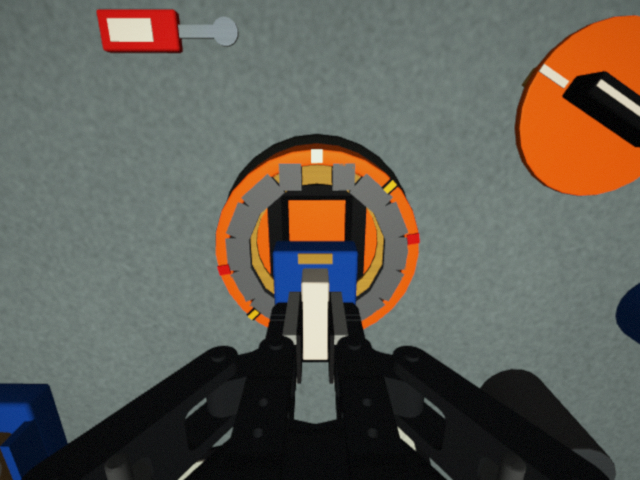

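The battery is held square over the bay: its front edge is at row 250, centred on column 315. The lantern's white mark is at (316,156) and the pocket is around column 317. Checking the battery's offset along the jaws.

```bash
python3 - <<'E'
from h import *
d=dict(np.load('/tmp/wl2.npz'));h=hsv(d)
b=blobs(blue(h),(200,150,440,480),80)[0][2]
top=[(u,b[b[:,0]==u,1].min()) for u in range(285,346,6)]; print(top)
tx=np.array([np.cos(np.radians(168.6)),np.sin(np.radians(168.6))]);ty=np.array([tx[1],-tx[0]])
p0=r.sense()['eef_pos'][:2]
m=white(h)|blue(h)
for v in (252,258,262,268): 
    r_=h[v,:,:];c=np.where(blue(h)[v])[0];c=c[(c>240)&(c<400)];print(v,c.min(),c.max(),[np.round((plane(d,u,v,134.6)[:2]-p0)@np.c_[tx,ty],1) for u in (c.min(),c.max())])
for u,v in ((315,250),(315,243),(315,282),(315,269),(315,359)):
    for z in (118.6,134.6,150.6): print(u,v,z,np.round((plane(d,u,v,z)[:2]-p0)@np.c_[tx,ty],1))
print(h[236:290:2,315].tolist())
E
```

```text
[(285, np.float64(242.0)), (291, np.float64(242.0)), (297, np.float64(242.0)), (303, np.float64(243.0)), (309, np.float64(242.0)), (315, np.float64(242.0)), (321, np.float64(242.0)), (327, np.float64(242.0)), (333, np.float64(242.0)), (339, np.float64(242.0)), (345, np.float64(242.0))]
252 273 357 [array([ 28.5, -18.9]), array([28.4, 19.6])]
258 273 357 [array([ 25.5, -19. ]), array([25.4, 19.7])]
262 273 357 [array([ 23.5, -19.1]), array([23.4, 19.8])]
268 273 357 [array([ 20.5, -19.2]), array([20.4, 19.9])]
315 250 118.6 [23.3  0.4]
315 250 134.6 [29.4  0.4]
315 250 150.6 [35.5  0.4]
315 243 118.6 [27.1  0.4]
315 243 134.6 [32.8  0.4]
315 243 150.6 [38.5  0.4]
315 282 118.6 [5.3 0.3]
315 282 134.6 [13.2  0.3]
315 282 150.6 [21.1  0.4]
315 269 118.6 [12.8  0.4]
315 269 134.6 [19.9  0.4]
315 269 150.6 [27.1  0.4]
315 359 118.6 [-43.4   0.3]
315 359 134.6 [-30.7   0.3]
315 359 150.6 [-17.9   0.3]
[[12, 235, 232], [12, 232, 233], [11, 217, 196], [118, 135, 53], [109, 227, 54], [110, 203, 59], [109, 250, 56], [111, 207, 80], [111, 176, 122], [20, 168, 162], [21, 177, 186], [21, 181, 187], [21, 177, 192], [20, 174, 188], [112, 97, 134], [109, 216, 162], [111, 111, 115], [23, 39, 85], [21, 40, 89], [21, 40, 90], [24, 39, 92], [18, 40, 96], [22, 41, 94], [20, 41, 168], [25, 28, 230], [25, 24, 233], [26, 24, 232]]
```

To row units: 5 mm is 0.1, -1.4 mm is -0.028.

Emit:
advance([
  [[-0.028, 0.024, 0.4, 0, 0, 0], [0, 0, 0.4, 0, 0, 0], [0, 0, 0.3, 0, 0, 0], [0, 0, 0.2, 0, 0, 0], [0, 0, 0.1, 0, 0, 0], [0, 0, 0, 0, 0, 0], [0, 0, 0, 0, 0, 0]],
])

```text
time: 7.53
eef_pos: [540.6, 52.5, 82.4]
tcp_rot: [180.0, 0.0, 168.7]
contact_force: [-0.5, 0.0, -1.2]
grip_width: 10.8
grip_force: 39.5
```

Emit:
advance([
  [[0, 0, 0.08, 0, 0, 0], [0, 0, 0.08, 0, 0, 0], [0, 0, 0.06, 0, 0, 0], [0, 0, 0.04, 0, 0, 0], [0, 0, 0, 0, 0, 0], [0, 0, 0, 0, 0, 0]],
])

```text
time: 8.03
eef_pos: [540.3, 52.7, 68.7]
tcp_rot: [-180.0, -0.0, 168.7]
contact_force: [0.6, -0.3, -1.4]
grip_width: 10.3
grip_force: 39.5
```

To row units: -0.5 mm is -0.01, 3 mm is 0.06.

Emit:
advance([
  [[0, -0.01, 0.06, 0, 0, 0], [0, 0, 0.06, 0, 0, 0], [0, 0, 0, 0, 0, 0], [0, 0, 0, 0, 0, 0]],
])

```text
time: 8.37
eef_pos: [540.1, 52.1, 62.6]
tcp_rot: [-180.0, -0.0, 168.7]
contact_force: [0.7, 0.7, -1.6]
grip_width: 10.9
grip_force: 39.5
```

Emit:
advance([
  [[0, 0, 0.05, 0, 0, 0], [0, 0, 0.04, 0, 0, 0], [0, 0, 0.03, 0, 0, 0], [0, 0, 0, 0, 0, 0], [0, 0, 0, 0, 0, 0]],
])

```text
time: 8.78
eef_pos: [540.2, 52.2, 56.7]
tcp_rot: [-180.0, -0.0, 168.7]
contact_force: [0.2, 0.2, -1.8]
grip_width: 10.9
grip_force: 39.5
```

No contact, so it's inside the pocket with about 1.5 mm to go.

To row units: 1 mm is 0.02, 0.8 mm is 0.016.

Emit:
advance([
  [[0, 0, 0.02, 0, 0, 0], [0, 0, 0.016, 0, 0, 0], [0, 0, 0, 0, 0, 0], [0, 0, 0, 0, 0, 0]],
])

```text
time: 9.12
eef_pos: [540.3, 52.2, 55.4]
tcp_rot: [180.0, 0.0, 168.7]
contact_force: [-3.0, -0.1, 5.4]
grip_width: 10.4
grip_force: 40.3
```

Emit:
advance([
  [[0, 0, 0, 0, 0, 0], [0, 0, 0, 0, 0, 0], [0, 0, 0, 0, 0, 0], [0, 0, 0, 0, 0, 0], [0, 0, 0, 0, 0, 0]],
], aperture=26)

```text
time: 9.53
eef_pos: [540.2, 52.2, 54.9]
tcp_rot: [180.0, -0.0, 168.7]
contact_force: [0.0, -0.8, -0.5]
grip_width: 26.1
grip_force: 0.0
```

Emit:
advance([
  [[0, 0, -0.2, 0, 0, 0], [0, 0, -0.5, 0, 0, 0], [0, 0, -0.7, 0, 0, 0], [0, 0, -0.7, 0, 0, 0], [0, 0, -0.4, 0, 0, 0], [0, 0, 0, 0, 0, 0], [0, 0, 0, 0, 0, 0], [0, 0, 0, 0, 0, 0]],
])

```text
time: 10.2
eef_pos: [539.9, 52.1, 179.6]
tcp_rot: [-180.0, -0.0, 168.7]
contact_force: [-0.4, 0.0, -0.2]
grip_width: 26.1
grip_force: 0.0
```

```bash
python3 - <<'E'
from h import *
d=grab('wrist','w5.png');np.savez('/tmp/wl3.npz',**d)
from lan import lant
lant(d,(200,80,460,420),'W')
h=hsv(d)
for b in blobs(white(h),(250,160,400,330),30):
    print('rib',b[0],b[1],plane(d,*b[1],54),cv2.minAreaRect(np.array([plane(d,u,v,54)[:2] for u,v in b[2]],np.float32)))
E
```

```text
W w 669 [314.9 233.9] [535.6  53.4  64. ]
W w 277 [338.6 413.1] [710.9  40.5  64. ]
W w 122 [314.4 150. ] [475.1  65.3  64. ]
W w 70 [314.5 314.1] [603.7  39.4  64. ]
W y 1242 [315.2 267.1] [562.4  48.2  64. ]
W y 162 [316.6 168.2] [487.6  64.3  64. ]
W y 57 [379.1 177.8] [503.2 106.9  64. ]
W y 39 [256.9 293.7] [576.1  -2.4  64. ]
W y 19 [312.8 200.5] [510.  57.  64.]
W r 78 [400.5 224.6] [541.  117.9  64. ]
W r 74 [230.9 252.5] [537.6 -13.1  64. ]
rib 712 [314.96207865 234.37640449] [539.17674293  52.75346183  54.        ] ((539.7376098632812, 52.666656494140625), (11.289122581481934, 39.07521438598633), 78.62163543701172)
rib 72 [314.625      314.84722222] [610.46121914  38.12787472  54.        ] ((610.2116088867188, 38.50761795043945), (6.896644115447998, 8.852988243103027), 78.6200942993164)
```

View pics/w5.png

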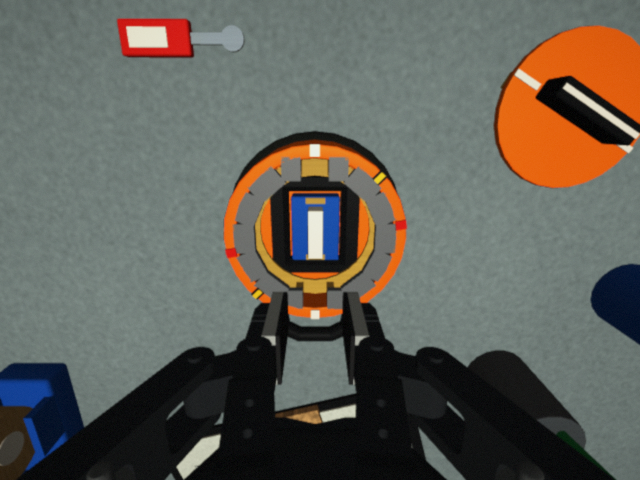

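The battery is seated: its rib is at (315,234), square with the bay, giving (539.4,52.7), and the lantern axis is (539.35,52.35). The lid is at upper right, around (585,105). Moving over it and turning the tool into line with the bar.

Emit:
advance([
  [[0.3, 0.68, 0, 0, 0, 0], [0.3, 0.68, 0, 0, 0, 0], [0.3, 0.68, 0, 0, 0, 0], [0.3, 0.68, 0, 0, 0, 0], [0.3, 0.68, 0, 0, 0, 0], [0.3, 0.68, 0, 0, 0, 0], [0, 0, 0, 0, 0, -1.4], [0, 0, 0, 0, 0, -1.4]],
], aperture=50)

```text
time: 10.92
eef_pos: [490.8, 271.6, 178.6]
tcp_rot: [-180.0, -0.1, -176.9]
contact_force: [0.6, -0.4, 0.1]
grip_width: 49.9
grip_force: 0.0
```

Emit:
advance([
  [[0, 0, 0, 0, 0, -1.4], [0, 0, 0, 0, 0, -1.4], [0, 0, 0, 0, 0, -1.4], [0, 0, 0, 0, 0, -1.4], [0, 0, 0, 0, 0, -1.4], [0, 0, 0, 0, 0, -1.4], [0, 0, 0, 0, 0, -0.8], [0, 0, 0, 0, 0, 0]],
])

```text
time: 11.58
eef_pos: [491.6, 269.7, 178.8]
tcp_rot: [180.0, -0.1, -131.1]
contact_force: [0.1, 0.3, 0.5]
grip_width: 50.2
grip_force: 0.0
```

```bash
python3 - <<'E'
from h import *
d=grab('wrist','w6.png');np.savez('/tmp/wd1.npz',**d)
def show(d,box,n):
    h=hsv(d)
    for b in blobs(white(h),box,20):
        P=np.array([plane(d,u,v,50)[:2] for u,v in b[2]],np.float32)
        print(n,'w',b[0],b[1],plane(d,*b[1],24),plane(d,*b[1],50),cv2.minAreaRect(P))
    o=blobs(orange(h),box)[0];P=np.array([plane(d,u,v,24)[:2] for u,v in cv2.convexHull(o[2].astype(np.float32))[:,0]],np.float32)
    print('disc',cv2.minEnclosingCircle(P))
show(d,(150,50,500,330),'W')
show(dict(np.load('/tmp/wl1.npz')),(440,90,575,220),'W1')
print(r.sense()['eef_pos'],r.sense()['tcp_rot'])
t=load('top');print([np.round(plane(t,u,v,z)) for u,v,z in((149,169,200),(227,140,100),(178,190,10))])
E
```

```text
W w 460 [316.71304348 237.42391304] [497.93053863 280.21188701  24.        ] [492.28920787 273.44314362  50.        ] ((493.9071960449219, 275.32147216796875), (81.61725616455078, 3.8258304595947266), 49.575477600097656)
W w 157 [315.5477707  166.96815287] [458.36923858 233.36642955  24.        ] [456.35768655 230.89579176  50.        ] ((456.49322509765625, 230.96713256835938), (19.191633224487305, 3.7820327281951904), 48.99201965332031)
disc ((489.5116271972656, 270.3828125), 59.554405212402344)
W1 w 331 [523.11178248 163.49848943] [499.59848246 286.4578273   24.        ] [491.6748195  272.60030392  50.        ] ((492.2314147949219, 273.2869873046875), (75.9256820678711, 5.955578327178955), 47.5413818359375)
W1 w 88 [463.34090909 141.17045455] [458.13597171 233.53455022  24.        ] [453.29835835 223.61609987  50.        ] ((453.4859619140625, 223.86329650878906), (19.327972412109375, 3.636807680130005), 49.993011474609375)
disc ((489.2474365234375, 270.08673095703125), 59.63572692871094)
[491.67360328 269.68401056 178.9646161 ] [ 1.79956203e+02 -9.84250178e-02 -1.31394520e+02]
[array([675., 337., 200.]), array([757., 207., 100.]), array([664., 325.,  10.])]
```

View pics/w6.png

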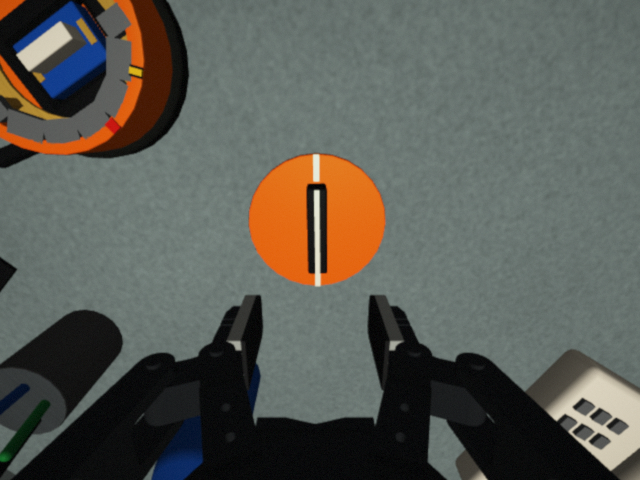

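The lid is centred at (317,220), in line with the tool. The two views agree on the disc: (489.4,270.2) at z=24. The bottle is at bottom left, well clear. Checking the bar height from two views, then gripping.

```bash
python3 - <<'E'
from h import *
a=dict(np.load('/tmp/wd1.npz'));b=dict(np.load('/tmp/wl1.npz'))
p=blobs(white(hsv(a)),(150,50,500,330),20)[0][2];q=blobs(white(hsv(b)),(440,90,575,220),20)[0][2]
pa=p[p[:,1]<=p[:,1].min()+1].mean(0);qa=q[q[:,0]<=q[:,0].min()+1].mean(0);print(pa,qa,tri((a,*pa),(b,*qa)))
E
```

```text
[316.33333333 190.33333333] [488.75 149.5 ] (array([467.87640763, 244.36198135,  50.33935866]), [array([-0.5,  0.2]), array([ 0.1, -0.5])])
```

Emit:
advance([
  [[0.02, 0.04, 0.7, 0, 0, -0.1], [0, 0, 0.7, 0, 0, 0], [0, 0, 0.6, 0, 0, 0], [0, 0, 0.4, 0, 0, 0], [0, 0, 0.2, 0, 0, 0], [0, 0, 0.1, 0, 0, 0], [0, 0, 0, 0, 0, 0], [0, 0, 0, 0, 0, 0]],
])

```text
time: 12.3
eef_pos: [490.3, 270.7, 46.0]
tcp_rot: [-180.0, 0.1, -130.9]
contact_force: [-0.5, 0.4, -0.4]
grip_width: 49.6
grip_force: 0.0
```

To row units: 2 mm is 0.04, 1 mm is 0.02.

Emit:
advance([
  [[0, 0, 0.04, 0, 0, 0], [0, 0, 0.02, 0, 0, 0], [0, 0, 0, 0, 0, 0], [0, 0, 0, 0, 0, 0]],
], aperture=35)

```text
time: 12.63
eef_pos: [490.0, 270.5, 42.4]
tcp_rot: [-180.0, 0.0, -130.8]
contact_force: [-0.3, -0.8, 0.4]
grip_width: 35.2
grip_force: 0.0
```

Emit:
advance([
  [[0, 0, 0, 0, 0, 0], [0, 0, 0, 0, 0, 0], [0, 0, 0, 0, 0, 0], [0, 0, 0, 0, 0, 0], [0, 0, 0, 0, 0, 0], [0, 0, 0, 0, 0, 0], [0, 0, 0, 0, 0, 0]],
], aperture=0, grip_force=80)

```text
time: 13.22
eef_pos: [490.0, 270.5, 42.4]
tcp_rot: [-180.0, 0.0, -130.8]
contact_force: [-1.0, -1.0, 5.7]
grip_width: 15.0
grip_force: 78.9
```

To row units: -30 mm is -0.6, -10 mm is -0.2, 7 degrees is 1.4.

Emit:
advance([
  [[0, 0, -0.2, 0, 0, 0], [0, 0, -0.6, 0, 0, 0], [0, 0, -0.6, 0, 0, 1.4], [0, 0, -0.6, 0, 0, 1.4], [0, 0, -0.2, 0, 0, 1.4], [0, 0, 0, 0, 0, 1.4], [0, 0, 0, 0, 0, 1.4], [0, 0, 0, 0, 0, 1.4]],
])

```text
time: 13.88
eef_pos: [489.7, 270.4, 152.6]
tcp_rot: [180.0, 0.0, -173.2]
contact_force: [0.6, 0.4, -1.3]
grip_width: 14.6
grip_force: 78.2
```

Emit:
advance([
  [[0, 0, 0, 0, 0, 1.4], [0, 0, 0, 0, 0, 1.4], [0, 0, 0, 0, 0, 0.92], [0, 0, 0, 0, 0, 0], [0, 0, 0, 0, 0, 0]],
])

```text
time: 14.3
eef_pos: [489.7, 270.4, 152.2]
tcp_rot: [-180.0, -0.0, 168.7]
contact_force: [-0.4, 1.0, -2.1]
grip_width: 14.3
grip_force: 78.2
```

Emit:
advance([
  [[-0.308, -0.68, 0, 0, 0, 0], [-0.308, -0.68, 0, 0, 0, 0], [-0.308, -0.68, 0, 0, 0, 0], [-0.308, -0.68, 0, 0, 0, 0], [-0.308, -0.68, 0, 0, 0, 0], [-0.308, -0.68, 0, 0, 0, 0], [0, 0, 0, 0, 0, 0], [0, 0, 0, 0, 0, 0]],
])

```text
time: 14.97
eef_pos: [540.2, 50.5, 152.1]
tcp_rot: [180.0, -0.0, 168.6]
contact_force: [0.2, 0.9, -1.9]
grip_width: 14.3
grip_force: 78.6
```

Emit:
advance([
  [[0, 0, 0, 0, 0, 0], [0, 0, 0, 0, 0, 0]],
])

```text
time: 15.13
eef_pos: [539.8, 53.1, 152.0]
tcp_rot: [180.0, -0.0, 168.7]
contact_force: [-0.1, -0.0, -1.8]
grip_width: 14.4
grip_force: 78.6
```

```bash
python3 - <<'E'
from h import *
d=grab('wrist','w7.png');np.savez('/tmp/wd2.npz',**d)
from lan import lant
lant(d,(100,60,540,420),'W')
h=hsv(d);s=r.sense();z=s['eef_pos'][2]-42.4+50
for b in blobs(white(h),(200,100,440,470),30):
    P=np.array([plane(d,u,v,z)[:2] for u,v in b[2]],np.float32);P2=np.array([plane(d,u,v,z-26)[:2] for u,v in b[2]],np.float32)
    print(b[0],b[1],cv2.minAreaRect(P),cv2.minAreaRect(P2))
print(s['eef_pos'],s['tcp_rot'],s['grip_width'])
E
```

```text
W w 1315 [314.9 327.7] [598.6  41.7  64. ]
W w 519 [314.1 206.2] [508.   59.3  64. ]
W w 135 [312.8 153.8] [475.1  65.1  64. ]
W y 70 [385.5 185. ] [503.3 106.9  64. ]
W y 16 [320.3 167.4] [484.2  68.1  64. ]
W y 10 [311.9 173.4] [486.8  62.2  64. ]
W y 8 [316.1 175.5] [488.7  64.6  64. ]
W y 7 [325.  173.3] [488.4  70.3  64. ]
1364 [314.74340176 328.49633431] ((540.1578979492188, 53.21673583984375), (3.732966423034668, 69.84141540527344), 78.88801574707031) ((558.0292358398438, 49.61742401123047), (4.536208152770996, 84.86964416503906), 78.88801574707031)
492 [314.36585366 206.1097561 ] ((485.80084228515625, 63.95369338989258), (3.6137948036193848, 17.593704223632812), 78.8880386352539) ((491.9759521484375, 62.664695739746094), (4.391397476196289, 21.37947654724121), 78.88801574707031)
134 [312.44029851 153.20895522] ((467.04656982421875, 67.1757583618164), (3.139153480529785, 4.3897576332092285), 78.65721130371094) ((469.1861877441406, 66.58006286621094), (3.8146145343780518, 5.334326267242432), 78.65750885009766)
87 [405.47126437 435.65517241] ((602.8687133789062, 84.41621398925781), (12.234811782836914, 2.73417067527771), 4.252496242523193) ((634.2339477539062, 87.5302734375), (14.867460250854492, 3.322502374649048), 4.2524237632751465)
[539.84005391  53.20295102 152.00825856] [ 1.79994938e+02 -7.47426157e-03  1.68726436e+02] 14.291438741359846
```

View pics/w7.png

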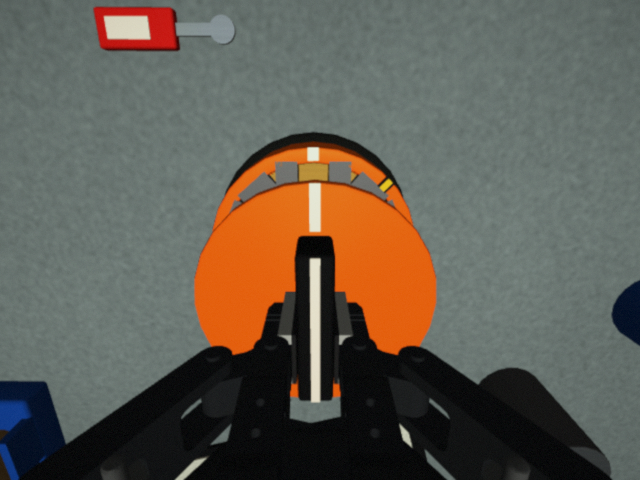

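The lid is held in line with the lantern: its bar line is at column 315 and the rim's white mark at (313,153), so it needs about a 1 mm correction. Lowering it.

Emit:
advance([
  [[0.01, -0.02, 0.3, 0, 0, 0.04], [0, 0, 0.24, 0, 0, 0], [0, 0, 0.16, 0, 0, 0], [0, 0, 0.08, 0, 0, 0], [0, 0, 0, 0, 0, 0], [0, 0, 0, 0, 0, 0], [0, 0, 0, 0, 0, 0]],
])

```text
time: 15.77
eef_pos: [539.6, 51.4, 113.5]
tcp_rot: [180.0, 0.0, 168.4]
contact_force: [0.8, 0.1, -1.5]
grip_width: 14.6
grip_force: 78.6
```

Emit:
advance([
  [[0, 0, 0.08, 0, 0, 0], [0, 0, 0.06, 0, 0, 0], [0, 0, 0.06, 0, 0, 0], [0, 0, 0, 0, 0, 0], [0, 0, 0, 0, 0, 0]],
])

```text
time: 16.18
eef_pos: [539.3, 51.2, 102.8]
tcp_rot: [-180.0, -0.0, 168.4]
contact_force: [0.6, 1.1, -1.9]
grip_width: 14.4
grip_force: 78.6
```

Emit:
advance([
  [[0, 0.016, 0.06, 0, 0, 0], [0, 0, 0.06, 0, 0, 0], [0, 0, 0.04, 0, 0, 0], [0, 0, 0, 0, 0, 0], [0, 0, 0, 0, 0, 0]],
])

```text
time: 16.6
eef_pos: [539.4, 52.1, 94.8]
tcp_rot: [-180.0, -0.0, 168.4]
contact_force: [-0.0, -0.4, -1.3]
grip_width: 14.6
grip_force: 78.6
```

Emit:
advance([
  [[0, 0, 0.04, 0, 0, 0], [0, 0, 0.03, 0, 0, 0], [0, 0, 0.01, 0, 0, 0], [0, 0, 0, 0, 0, 0], [0, 0, 0, 0, 0, 0]],
])

```text
time: 17.02
eef_pos: [539.5, 52.1, 91.0]
tcp_rot: [-180.0, -0.0, 168.4]
contact_force: [0.9, 1.1, -1.8]
grip_width: 14.0
grip_force: 78.6
```

The rows are not in the units I measure in: shifts go in units of 50 mm and turns go in units of 5 degrees. I convert before sending: 0.6 mm is 0.012.

Emit:
advance([
  [[0, 0, 0.012, 0, 0, 0], [0, 0, 0, 0, 0, 0], [0, 0, 0, 0, 0, 0], [0, 0, 0, 0, 0, 0]],
])

```text
time: 17.35
eef_pos: [539.6, 52.1, 90.5]
tcp_rot: [180.0, 0.0, 168.4]
contact_force: [1.0, 0.5, -1.0]
grip_width: 14.4
grip_force: 78.6
```

Emit:
advance([
  [[0, 0, 0, 0, 0, 0.6], [0, 0, 0, 0, 0, 0.8], [0, 0, 0, 0, 0, 1], [0, 0, 0, 0, 0, 1], [0, 0, 0, 0, 0, 1], [0, 0, 0, 0, 0, 0], [0, 0, 0, 0, 0, 0]],
])

```text
time: 17.93
eef_pos: [539.6, 52.0, 90.5]
tcp_rot: [-180.0, 0.0, 146.5]
contact_force: [0.6, -0.9, 0.7]
grip_width: 14.6
grip_force: 78.8
```

To row units: 5 degrees is 1.

Emit:
advance([
  [[0, 0, 0, 0, 0, 1], [0, 0, 0, 0, 0, 1], [0, 0, 0, 0, 0, 1], [0, 0, 0, 0, 0, 0.8], [0, 0, 0, 0, 0, 0.7], [0, 0, 0, 0, 0, 0], [0, 0, 0, 0, 0, 0], [0, 0, 0, 0, 0, 0]],
])

```text
time: 18.6
eef_pos: [539.5, 52.0, 90.5]
tcp_rot: [-180.0, 0.0, 124.1]
contact_force: [-1.6, -3.6, 2.0]
grip_width: 14.7
grip_force: 79.1
```

```bash
python3 - <<'E'
from h import *
d=grab('wrist','w8.png');s=r.sense();print(s['eef_pos'],s['tcp_rot'],s['wrist_torque'],s['grip_width'],s['contact_force'])
h=hsv(d);z=98
for b in blobs(white(h),(150,100,480,470),30):
    P=np.array([plane(d,u,v,z)[:2] for u,v in b[2]],np.float32)
    print(b[0],b[1],cv2.minAreaRect(P))
o=blobs(orange(h),(100,60,540,400))[0]
from lan import lant
lant(d,(100,60,540,420),'W')
E
```

```text
[539.53427232  51.97407224  90.49401189] [-1.79999306e+02  9.44628180e-03  1.24045521e+02] [-0.46264156  0.31464466  0.20184019] 14.19090150391551 [-2.11513295 -1.88924316  1.95430303]
1364 [314.71774194 328.13709677] ((539.3981323242188, 52.17931365966797), (3.764403820037842, 69.322509765625), 34.24931335449219)
507 [314.20710059 206.02169625] ((508.3855895996094, 97.79399108886719), (3.690603256225586, 17.599998474121094), 34.249324798583984)
239 [215.69456067 207.44769874] ((478.65484619140625, 77.53113555908203), (5.397232532501221, 6.0145745277404785), 77.35820770263672)
W w 1341 [314.8 327.8] [550.   36.6  64. ]
W w 526 [314.  206.5] [512.8  91.1  64. ]
W w 232 [215.7 207.6] [474.9  64.9  64. ]
W w 24 [535.9 417.8] [692.9  58.5  64. ]
W w 6 [538.3 412.5] [691.1  62.1  64. ]
W y 161 [315.  166.6] [502.9 106.6  64. ]
W y 12 [314.  403.4] [578.2  -6.   64. ]
W r 242 [397.4 193. ] [541.1 117.9  64. ]
```

View pics/w8.png

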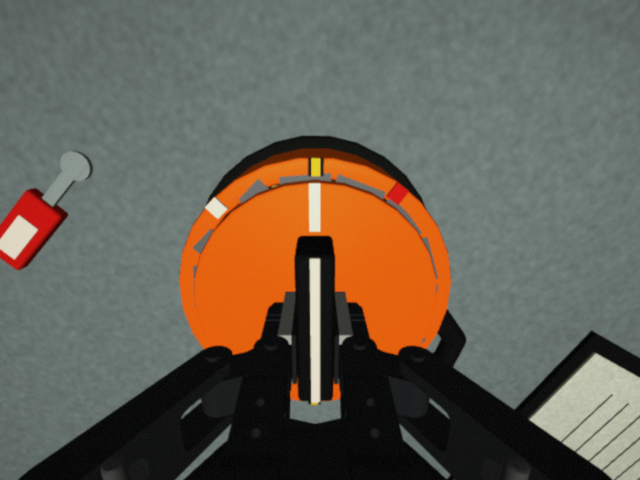

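The bar line at column 314 points at the yellow mark at (315,167). The lid is turned about 0.77 rad, level and centred, and the wrist feels the spring torque. Handing in.

```bash
python3 -c "
from workcell import r, order, get_image
print(order.hand_in())"
```

```text
the job is handed in; nothing more can be done
None
```

I handed the job in after about 19 s of the 67 s allowed, and no pass or fail result came back: the battery lies square in the pocket, and the gripper holds the lid by its bar at the yellow test marks (about 0.77 rad).

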